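# Find the staining chamber whose lid binds

### The job

Try the lid hinges of the two slide staining chambers by swinging each lid at least half way up by its pull bar: one swings freely, the other binds and is stiff all the way. Leave the freely swinging chamber wide open, its lid tipped back past upright against its stop, ready for loading, and leave the binding one fully shut. Do not disturb the small green-capped pots or the wrapped slide pack, and let go of everything at the end.

Things in the scene. Friction and masses are not known exactly. Their poses are not given: they have to be found in the camera images.
- lid_p (a joint): angle (rad) of the blue lid of chamber P: 0 = fully shut, level; grows as the front edge swings up and back; 1.57 = upright; 1.9 = open against its stop. Either P or Q binds: its lid needs a pull of about 5.5 to 7.5 N at the bar all along the arc, either way, and stays wherever it is let go. The other needs about 1 N or less, falls shut when let go below upright, and past upright tips back to its stop and stays there. They look alike and either may stand left or right.
- lid_q (a joint): angle (rad) of the blue lid of chamber Q, as for lid_p
- lid_p_bar (a point): middle of the round steel pull bar of lid P (moves with the lid). The bar is 10 mm thick, runs level along the point's y axis with 70 mm clear between its end arms, 40 mm in front of the lid's front edge (35 mm free gap), 143 mm from the hinge axis. When shut it is 60 mm above the worktop. The point's x axis points from the bar to the hinge axis, its y axis runs along the bar, and its z axis up when the lid is shut.
- lid_q_bar (a point): the same point on the pull bar of lid Q
- lid_p_hinge (a point): middle of the hinge axis of chamber P, 60 mm above the worktop, at the far (upper rear) edge of the chamber. The chamber is a black box 100 mm deep, 96 mm wide, 60 mm high, with a 7 mm thick blue lid, and does not move. The point's x axis points level from front to rear and its y axis lies along the hinge; the lid turns about +y, lifting the bar up and over toward +x.
- lid_q_hinge (a point): the same point on chamber Q, which is of the same make and size
- pot_mid (a point): centre of the loose one of the two small pots with a green screw cap (the one nearer the front edge), 48 mm across, 52 mm high, standing to the left of the chambers (bystander); the point is half-way up
- pack_mid (a point): centre of the loose grey-white wrapped pack of slides, 70x88x32 mm, lying behind the chambers (bystander); the point is half-way up

How it is judged:
By the outcome, as a careful person would: the job done as asked, in the order asked, and still so for the second after the job is handed in, with the robot touching nothing.
It also fails if it takes over 51 s, if anything falls off the work surface, if the arm or the gripper's body presses on something with over 40 N, if the wrist force passes 120 N, or if a joint passes its speed limit or range.

### The arm

A 6-joint arm with a two-finger parallel gripper is mounted at the origin on a cart in front of the work surface, level with it; the furniture and walls round the work are solid. World frame = base frame: x ahead of the robot, y to its left, z up, the work surface at z = 0. Lengths are in m, angles in rad, forces in N, time in s.
With the tool pointing down it reaches from about 0.375 to 0.9 m from the base axis. Payload 3.1 kg.
Tool frame: the origin (TCP) lies between the finger pads; the fingertips stand 17 mm ahead of it and the grasp point (between the pads) lies 2 mm behind it; z points along the fingers, y is the line along which they close (so a half turn about z gives the same grasp; the last joint's range is limited). The gripper opens to 85 mm and grips with 20 to 120 N. Pads are 22 mm wide; open, the fingers measure 114 mm over their backs; the gripper's body (76 mm by 85 mm) begins 54 mm behind the grasp point. The pads swing forward as they close: fully open they stand 13 mm farther back than shut.
Start: joints at [-1.419, 0.527, 1.433, -0, 1.181, -0.178], TCP at [0.202, -0.591, 0.248] pointing down, gripper open.
Joint ranges: [-3.08, 3.08], [-0.75, 2.2], [0.22, 2.44], [-1.43, 4.57], [0, 2.65], [-2.85, 2.85]. Speed limits (rad/s): [2.79, 2.79, 3.14, 3.14, 3.14, 3.14].

### API

Orientations are given as a unit quaternion [x, y, z, w].
In Python, from station import sense, vision, order gives the robot as it stands.
- The arm moves only by the shell command python3 -m crank 'ROWS' [OPENING] [FORCE]. ROWS is JSON, a list of rows, each an object with "dp": the shift along the world's x, y, z in units of 30 mm (1.0 is 30 mm), a list of three; "angular": the turn, a rotation vector about the world's x, y, z in degrees, a list of three. In form: [{"dp": [dx, dy, dz], "angular": [ax, ay, az]}, ...]. A call has 1 to 20 rows; each row shifts and turns the commanded pose from where the row before left it; what a row does not reach is not made up. A row lasts 1/10 s, in which the tool goes at most 50 mm and 8.59 degrees, less where a joint would pass 70% of its speed; a pose out of reach is approached as far as the arm can. A call is refused whole if a number of a shift passes 1 or a number of a turn 8.59, either way. A call with a gripper value outside its range is refused whole. OPENING is the closure, from 0 (fully open) to 1 (shut), set as the call begins (- or left out, the last holds). The fingers move at their own pace and stop on an object; FORCE is the grip in N (left out, the last holds). Time passes only in rows, so rows that do not move let the fingers close. It gives the time, the measured TCP pose, the force, the opening and the grip force at its end, in the units of the state.
- sense(): the state, without advancing time (a new reading comes with each control period).
- vision.snapshot(name): name is "scene" or "top" or "wrist"; returns a dict with "image" (400x640x3 uint8, blue, green, red), "range_z" (400x640 float32, m along the optical axis (not along the pixel's ray), 0 where there is no reading), "mtx" (3x3 intrinsics, pixels), "pose" (4x4, takes a point from camera to world coordinates); the wrist camera has in their place "mount" (4x4, takes a point from camera to tool coordinates, whose origin is the TCP and whose axes are the flange's). Camera axes: x right, y down, z forward; pixel columns grow to the right and rows downward; lengths in m; the calibration is good to about 2 mm. A picture is of the moment at which its call begins: read the wrist's pose just before it.
- order.sign_off(): hands the job in; it is judged then, once.
The state is a dict: "t": time; "q": joint angles; "qd": joint speeds; "tau": joint torques, N m; "tcp_pos": TCP position; "tool_rot": TCP orientation; "force": force on the tool from outside, world axes, zero at the start; "ft_torque": the same for the moment, N m; "finger_gap": opening from 0.0 (shut) to 1.0 (fully open); "gripper_force": force on a finger pad.
Only numpy, scipy, OpenCV 4.12 (cv2) and the standard library are available. Lean on these libraries where they do the work, as an engineer would, in place of code of your own. Each camera call takes 0.05 s, during which the arm holds its last target. There are 200 camera calls.

## Working session

There is one attempt and no reset: what is moved stays moved. The work goes in short steps, Python scripts to look and compute and a shell command to move; the robot and the scene stay as the last step left them, time stands still between calls to the robot, and variables do not carry over. Pictures are saved under pics/ and viewed, at most 10 in all, crops included, and the job is handed in when it is done.

```bash
mkdir -p pics; ls
python3 - <<'E'
from station import sense, vision
import cv2,numpy as np
s=sense();print(s)
for n in("scene","top"):
    d=vision.snapshot(n);cv2.imwrite(f"pics/{n}0.png",d["image"]);np.savez(f"{n}0.npz",**d)
    print(n,d["mtx"],d["pose"])
E
```

```text
pics
{'t': 0.0, 'q': array([-1.41947369e+00,  5.28481457e-01,  1.43390956e+00,  2.58501049e-05,
        1.18138462e+00, -1.78484145e-01]), 'qd': array([-0.00048677, -0.00090586,  0.00118515, -0.0004261 ,  0.00030273,
       -0.00114619]), 'tau': array([-6.81897727e-04, -4.42355490e+01, -1.78022236e+01, -1.63751788e-04,
        8.36573745e-03,  3.32951879e-07]), 'tcp_pos': array([ 0.20235238, -0.59061898,  0.24732187]), 'tool_rot': array([ 9.86434439e-01,  1.64152081e-01,  2.67737349e-05, -1.09122776e-03]), 'force': array([-0.36841806,  0.27202347,  0.08527533]), 'ft_torque': array([-0.00037658, -0.02648389,  0.04647385]), 'gripper_force': 0.0, 'finger_gap': 1.0014751881974078}
scene [[429.75578241   0.         316.0500637 ]
 [  0.         429.75578241 196.76353084]
 [  0.           0.           1.        ]] [[ 8.59920486e-01 -3.59025181e-01  3.62819069e-01  1.91511355e-01]
 [-5.10427892e-01 -6.05343241e-01  6.10756029e-01 -8.15749809e-01]
 [ 3.53277496e-04 -7.10394594e-01 -7.03803521e-01  7.89789350e-01]
 [ 0.00000000e+00  0.00000000e+00  0.00000000e+00  1.00000000e+00]]
top [[454.93205894   0.         322.82575537]
 [  0.         454.93205894 205.33889281]
 [  0.           0.           1.        ]] [[ 2.64532984e-02 -9.93318225e-01  1.12334888e-01  4.51090501e-01]
 [-9.99650050e-01 -2.62880357e-02  2.95238742e-03 -1.74567654e-01]
 [ 2.04033086e-05 -1.12373676e-01 -9.93666019e-01  1.06637607e+00]
 [ 0.00000000e+00  0.00000000e+00  0.00000000e+00  1.00000000e+00]]
```

View pics/top0.png

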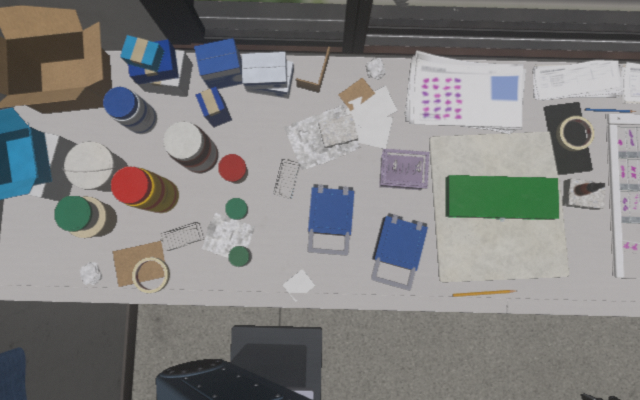

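View pics/scene0.png

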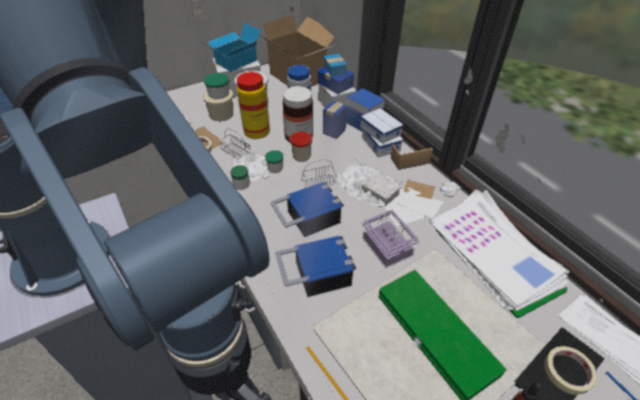

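Top view: the left chamber's lid is at about (331,205) with its bar at (329,250). The right lid is at (402,242) with its bar at (393,282). The pots are at (236,208) and (239,256), and the pack is at (338,130). The scene view shows the same layout, with both lids shut.

```bash
cat > h.py <<'E'
import numpy as np,cv2
def ray(d,uv,z):
    P=d["pose"];r=P[:3,:3]@np.linalg.solve(d["mtx"],[uv[0],uv[1],1.]);return P[:3,3]+r*(z-P[2,3])/r[2]
def lids(d,box):
    x0,y0,x1,y1=box
    hsv=cv2.cvtColor(d["image"],cv2.COLOR_BGR2HSV)
    m=cv2.inRange(hsv,(105,130,60),(125,255,255));k=np.zeros_like(m);k[y0:y1,x0:x1]=m[y0:y1,x0:x1]
    c=max(cv2.findContours(k,0,2)[0],key=cv2.contourArea).reshape(-1,2)
    return c
E
python3 - <<'E'
from h import *
d=dict(np.load("top0.npz"))
for n,b in(("L",(300,175,362,240)),("R",(370,205,432,275))):
    c=lids(d,b)
    w=np.array([ray(d,p,.067)[:2] for p in c],np.float32)
    (cx,cy),(a,bb),an=cv2.minAreaRect(w); print(n,cx,cy,a,bb,an); print(np.round(cv2.boxPoints(((cx,cy),(a,bb),an)),3).tolist())
    # bar: points by range height in front of lid
for n,uv in(("Lbar",(329,251)),("Rbar",(392,283))):
    print(n,ray(d,uv,.065), )
hsv=cv2.cvtColor(d["image"],cv2.COLOR_BGR2HSV)
Z=d["range_z"];P=d["pose"]
v,u=np.mgrid[:400,:640]
pc=np.stack([(u-d["mtx"][0,2])/d["mtx"][0,0]*Z,(v-d["mtx"][1,2])/d["mtx"][1,1]*Z,Z],-1)@P[:3,:3].T+P[:3,3]
np.save("pc.npy",pc)
for n,(x0,y0,x1,y1) in(("L",(303,238,358,258)),("R",(368,260,425,292))):
    q=pc[y0:y1,x0:x1].reshape(-1,3);q=q[(q[:,2]>.05)&(q[:,2]<.08)]
    print(n,len(q),q.min(0),q.max(0),q.mean(0)); r=cv2.minAreaRect(q[:,:2].astype(np.float32));print(r)
for n,b in(("pot1",(225,195,250,222)),("pot2",(225,243,252,270)),("pack",(318,105,360,150)),("lav",(378,145,432,192))):
    q=pc[b[1]:b[3],b[0]:b[2]].reshape(-1,3);q=q[q[:,2]>.02];print(n,q.min(0),q.max(0))
E
```

```text
L 0.5521713495254517 -0.18953260779380798 0.08995336294174194 0.09636647254228592 86.70220184326172
[[0.5009999871253967, -0.23199999332427979], [0.5979999899864197, -0.2370000034570694], [0.6029999852180481, -0.1469999998807907], [0.5070000290870667, -0.1420000046491623]]
R 0.4865693747997284 -0.3439067304134369 0.09223800897598267 0.09554892778396606 75.80884552001953
[[0.42899999022483826, -0.37700000405311584], [0.5220000147819519, -0.4000000059604645], [0.5440000295639038, -0.3109999895095825], [0.4519999921321869, -0.28700000047683716]]
Lbar [ 0.46403984 -0.18777376  0.065     ]
Rbar [ 0.39848171 -0.32636494  0.065     ]
L 289 [ 0.45629352 -0.22953973  0.05636989] [ 0.49366632 -0.13923602  0.06818465] [ 0.46984    -0.18570143  0.06253537]
((0.4741671681404114, -0.1843404471874237), (0.037256378680467606, 0.09046152979135513), 1.1142667531967163)
R 584 [ 0.38600659 -0.38585352  0.05437476] [ 0.44966998 -0.28073079  0.06921344] [ 0.42281142 -0.33644154  0.06271321]
((0.42706531286239624, -0.33237531781196594), (0.09325917065143585, 0.0691966712474823), 76.33548736572266)
pot1 [ 0.4510905  -0.17456765  0.02053482] [0.57827426 0.05341418 1.06637607]
pot2 [ 0.42555844 -0.17456765  0.02008088] [0.47728868 0.036097   1.06637607]
pack [ 0.4510905  -0.24763036  0.02008143] [ 0.78972422 -0.15498498  1.06637607]
lav [ 0.4510905  -0.40868226  0.020143  ] [ 0.70011793 -0.17456765  1.06637607]
```

```bash
python3 -m crank '[{"dp":[0.65,0.9,-0.1],"angular":[0,0,5.7]},{"dp":[0.65,0.9,-0.1],"angular":[0,0,5.7]},{"dp":[0.65,0.9,-0.1],"angular":[0,0,5.7]},{"dp":[0.65,0.9,-0.1],"angular":[0,0,5.7]},{"dp":[0.65,0.9,-0.1],"angular":[0,0,5.7]},{"dp":[0.65,0.9,-0.1],"angular":[0,0,5.7]},{"dp":[0.65,0.9,-0.1],"angular":[0,0,5.7]},{"dp":[0.65,0.9,-0.1],"angular":[0,0,5.7]},{"dp":[0.65,0.9,-0.1],"angular":[0,0,5.7]},{"dp":[0.65,0.85,-0.1],"angular":[0,0,5.7]},{"dp":[0,0,0],"angular":[0,0,0]},{"dp":[0,0,0],"angular":[0,0,0]},{"dp":[0,0,0],"angular":[0,0,0]}]' 0.62 25
python3 - <<'E'
from station import sense, vision
import cv2,numpy as np
s=sense();print(s['t'],s['q'],s['finger_gap'],s['tool_rot'],s['force'])
d=vision.snapshot("wrist");cv2.imwrite("pics/w1.png",d["image"])
from scipy.spatial.transform import Rotation as R
T=np.eye(4);T[:3,:3]=R.from_quat(s['tool_rot']).as_matrix();T[:3,3]=s['tcp_pos'];d["pose"]=T@d["mount"];np.savez("w1.npz",**d)
print(d["mount"])
E
```

```text
t: 1.4
tcp_pos: [0.3972, -0.3236, 0.2183]
tool_rot: [0.789, 0.614, -0.0, 0.0]
force: [-0.9, -0.3, -0.1]
finger_gap: 0.377
gripper_force: 0.0
1.4 [-9.01807446e-01  4.18420503e-01  1.74516423e+00 -4.43102743e-04
  9.77644392e-01 -6.54232708e-01] 0.3774373129684449 [ 7.88927503e-01  6.14486231e-01 -1.82383054e-04  1.83116051e-04] [-0.89427563 -0.2637783  -0.09921145]
[[-1.83841858e-04 -9.56166989e-01 -2.92821883e-01  7.44404441e-02]
 [ 9.99999962e-01 -2.35672223e-04  1.41724886e-04 -5.87437598e-04]
 [-2.04522642e-04 -2.92821846e-01  9.56166996e-01 -1.26209142e-01]
 [ 0.00000000e+00  0.00000000e+00  0.00000000e+00  1.00000000e+00]]
```

View pics/w1.png

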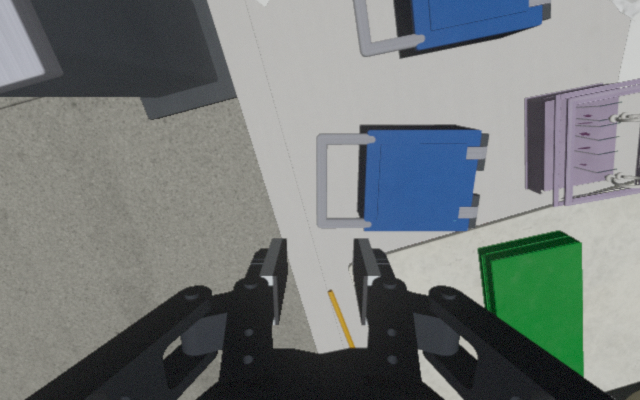

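The wrist view shows the right-hand bar as a vertical strip at column 322, rows 133–227, square to the jaws. The lid's front edge is at column ~366.

Run:
```python
from h import *
d=dict(np.load("w1.npz"))
for uv in((322,136),(322,225),(322,180),(367,131),(364,230),(362,50)):print(uv,ray(d,uv,.063))
```

```text
(322, 136) [ 0.40885794 -0.28317923  0.063     ]
(322, 225) [ 0.38841477 -0.36479105  0.063     ]
(322, 180) [ 0.39918439 -0.3217973   0.063     ]
(367, 131) [ 0.44801001 -0.28861562  0.063     ]
(364, 230) [ 0.42624015 -0.37968754  0.063     ]
(362, 50) [ 0.45722563 -0.2239845   0.063     ]
```

```bash
python3 -m crank '[{"dp":[0.01,0,-0.64],"angular":[0,0,0]},{"dp":[0.01,0,-0.64],"angular":[0,0,0]},{"dp":[0.01,0,-0.64],"angular":[0,0,0]},{"dp":[0.01,0,-0.64],"angular":[0,0,0]},{"dp":[0.01,0,-0.64],"angular":[0,0,0]},{"dp":[0,0,-0.64],"angular":[0,0,0]},{"dp":[0,0,-0.64],"angular":[0,0,0]},{"dp":[0,0,-0.5],"angular":[0,0,0]},{"dp":[0,0,0],"angular":[0,0,0]},{"dp":[0,0,0],"angular":[0,0,0]}]'; python3 -m crank '[{"dp":[0,0,0],"angular":[0,0,0]},{"dp":[0,0,0],"angular":[0,0,0]},{"dp":[0,0,0],"angular":[0,0,0]},{"dp":[0,0,0],"angular":[0,0,0]},{"dp":[0,0,0],"angular":[0,0,0]}]' 1 25
python3 - <<'E'
import numpy as np
c,s=np.cos(np.radians(-14)),np.sin(np.radians(-14))
for name,(c,s) in dict(R=(c,s),L=(np.cos(np.radians(-3.3)),np.sin(np.radians(-3.3)))).items():
    th=np.linspace(0,1.8,19);r=143*(1-np.cos(th));z=143*np.sin(th)
    print(name);print(np.round(np.diff(np.c_[r*c,r*s,z],axis=0)/30,2).tolist())
E
```

```text
t: 2.45
tcp_pos: [0.3986, -0.3237, 0.0689]
tool_rot: [0.789, 0.614, -0.0, -0.0]
force: [-0.3, 0.0, 0.0]
finger_gap: 0.381
gripper_force: 0.0
t: 2.95
tcp_pos: [0.3989, -0.3234, 0.0698]
tool_rot: [0.788, 0.615, -0.0, 0.001]
force: [-2.8, -2.5, 6.5]
finger_gap: 0.099
gripper_force: 26.5
R
[[0.02, -0.01, 0.48], [0.07, -0.02, 0.47], [0.11, -0.03, 0.46], [0.16, -0.04, 0.45], [0.2, -0.05, 0.43], [0.24, -0.06, 0.41], [0.28, -0.07, 0.38], [0.32, -0.08, 0.35], [0.35, -0.09, 0.31], [0.38, -0.09, 0.28], [0.4, -0.1, 0.24], [0.42, -0.11, 0.19], [0.44, -0.11, 0.15], [0.45, -0.11, 0.1], [0.46, -0.11, 0.06], [0.46, -0.12, 0.01], [0.46, -0.11, -0.04], [0.45, -0.11, -0.08]]
L
[[0.02, -0.0, 0.48], [0.07, -0.0, 0.47], [0.12, -0.01, 0.46], [0.16, -0.01, 0.45], [0.21, -0.01, 0.43], [0.25, -0.01, 0.41], [0.29, -0.02, 0.38], [0.32, -0.02, 0.35], [0.36, -0.02, 0.31], [0.39, -0.02, 0.28], [0.41, -0.02, 0.24], [0.43, -0.03, 0.19], [0.45, -0.03, 0.15], [0.46, -0.03, 0.1], [0.47, -0.03, 0.06], [0.48, -0.03, 0.01], [0.47, -0.03, -0.04], [0.47, -0.03, -0.08]]
```

```bash
python3 -m crank '[{"dp":[0.02,-0.01,0.48],"angular":[0,0,0]},{"dp":[0.07,-0.02,0.47],"angular":[0,0,0]},{"dp":[0.11,-0.03,0.46],"angular":[0,0,0]},{"dp":[0.16,-0.04,0.45],"angular":[0,0,0]}]'; python3 -m crank '[{"dp":[0.2,-0.05,0.43],"angular":[0,0,0]},{"dp":[0.24,-0.06,0.41],"angular":[0,0,0]}]';python3 -m crank '[{"dp":[0.28,-0.07,0.38],"angular":[0,0,0]},{"dp":[0.32,-0.08,0.35],"angular":[0,0,0]}]'
```

```text
t: 3.35
tcp_pos: [0.4086, -0.3258, 0.1242]
tool_rot: [0.788, 0.615, -0.001, -0.001]
force: [-2.9, -4.5, -8.4]
finger_gap: 0.1
gripper_force: 24.3
t: 3.55
tcp_pos: [0.4206, -0.3287, 0.1492]
tool_rot: [0.788, 0.616, -0.002, -0.002]
force: [-6.7, -5.5, -7.1]
finger_gap: 0.101
gripper_force: 24.2
t: 3.75
tcp_pos: [0.4365, -0.3326, 0.1709]
tool_rot: [0.788, 0.616, -0.003, -0.005]
force: [-11.3, -3.9, -0.3]
finger_gap: 0.099
gripper_force: 24.4
```

```bash
python3 -m crank '[{"dp":[0.35,-0.09,0.31],"angular":[0,0,0]},{"dp":[0.38,-0.09,0.28],"angular":[0,0,0]},{"dp":[0.4,-0.1,0.24],"angular":[0,0,0]},{"dp":[0.42,-0.11,0.19],"angular":[0,0,0]}]'; python3 -m crank '[{"dp":[0,0,0],"angular":[0,0,0]},{"dp":[0,0,0],"angular":[0,0,0]},{"dp":[0,0,0],"angular":[0,0,0]}]'; python3 -m crank '[{"dp":[0,0,0],"angular":[0,0,0]},{"dp":[0,0,0],"angular":[0,0,0]},{"dp":[0,0,0],"angular":[0,0,0]},{"dp":[0,0,0],"angular":[0,0,0]}]' 0.7
python3 - <<'E'
from station import sense, vision
import cv2,numpy as np
d=vision.snapshot("scene");w=vision.snapshot("wrist");cv2.imwrite("pics/s2.png",np.hstack([d["image"][120:380,130:480],w["image"][0:260,150:600]]))
E
```

```text
t: 4.15
tcp_pos: [0.4806, -0.3437, 0.204]
tool_rot: [0.788, 0.616, -0.005, -0.007]
force: [-18.3, 1.2, 15.7]
finger_gap: 0.1
gripper_force: 25.4
t: 4.45
tcp_pos: [0.484, -0.3446, 0.2054]
tool_rot: [0.788, 0.616, -0.003, -0.002]
force: [-12.8, 1.7, 19.7]
finger_gap: 0.097
gripper_force: 26.1
t: 4.85
tcp_pos: [0.4877, -0.345, 0.2019]
tool_rot: [0.789, 0.615, 0.0, -0.0]
force: [-0.5, 1.2, -0.5]
finger_gap: 0.299
gripper_force: 0.0
```

View pics/s2.png

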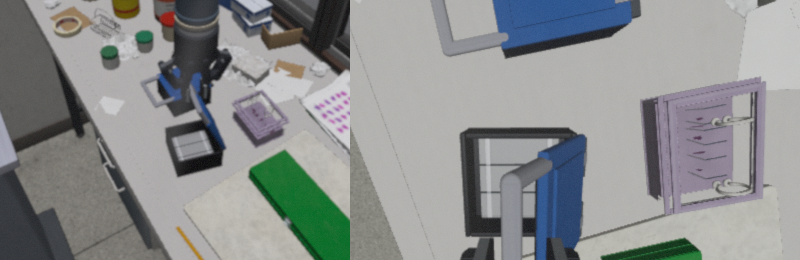

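The right-hand lid stayed at about 1.2 rad after release with no load on the fingers, so it looks like the binding one. I'll grip it again and swing it shut, watching the force.

```bash
python3 -m crank '[{"dp":[0,0,0],"angular":[0,0,0]},{"dp":[0,0,0],"angular":[0,0,0]},{"dp":[0,0,0],"angular":[0,0,0]},{"dp":[0,0,0],"angular":[0,0,0]}]' 1 30;  python3 -m crank '[{"dp":[-0.42,0.11,-0.19],"angular":[0,0,0]},{"dp":[-0.4,0.1,-0.24],"angular":[0,0,0]},{"dp":[-0.38,0.09,-0.28],"angular":[0,0,0]},{"dp":[-0.35,0.09,-0.31],"angular":[0,0,0]}]'; python3 -m crank '[{"dp":[-0.32,0.08,-0.35],"angular":[0,0,0]},{"dp":[-0.28,0.07,-0.38],"angular":[0,0,0]},{"dp":[-0.24,0.06,-0.41],"angular":[0,0,0]},{"dp":[-0.2,0.05,-0.43],"angular":[0,0,0]},{"dp":[-0.16,0.04,-0.45],"angular":[0,0,0]}]'; python3 -m crank '[{"dp":[-0.11,0.03,-0.46],"angular":[0,0,0]},{"dp":[-0.07,0.02,-0.47],"angular":[0,0,0]},{"dp":[-0.02,0.01,-0.48],"angular":[0,0,0]}]';python3 -m crank '[{"dp":[0,0,-0.1],"angular":[0,0,0]},{"dp":[0,0,0],"angular":[0,0,0]},{"dp":[0,0,0],"angular":[0,0,0]}]'
```

```text
t: 5.35
tcp_pos: [0.4853, -0.3445, 0.2022]
tool_rot: [0.788, 0.615, -0.001, -0.003]
force: [-4.8, 1.6, 3.0]
finger_gap: 0.1
gripper_force: 29.3
t: 5.75
tcp_pos: [0.4436, -0.3342, 0.1737]
tool_rot: [0.789, 0.614, 0.002, 0.004]
force: [5.6, 2.6, 4.9]
finger_gap: 0.103
gripper_force: 30.6
t: 6.25
tcp_pos: [0.4062, -0.3249, 0.112]
tool_rot: [0.789, 0.615, 0.001, 0.002]
force: [2.6, 2.8, 7.0]
finger_gap: 0.098
gripper_force: 32.3
t: 6.55
tcp_pos: [0.3991, -0.323, 0.0693]
tool_rot: [0.789, 0.615, 0.0, 0.001]
force: [-1.9, 1.2, 7.7]
finger_gap: 0.098
gripper_force: 33.3
t: 6.85
tcp_pos: [0.399, -0.3229, 0.0655]
tool_rot: [0.789, 0.615, -0.0, -0.0]
force: [0.9, -1.2, -6.3]
finger_gap: 0.098
gripper_force: 32.2
```

Consistent resistance of about 7 N, so the right-hand chamber binds. I'll release it, then press the bar down gently with closed fingertips to make sure it is fully shut.

```bash
python3 -m crank '[{"dp":[0,0,0],"angular":[0,0,0]},{"dp":[0,0,0],"angular":[0,0,0]},{"dp":[0,0,0],"angular":[0,0,0]},{"dp":[0,0,0.4],"angular":[0,0,0]},{"dp":[0,0,0.7],"angular":[0,0,0]},{"dp":[0,0,0.3],"angular":[0,0,0]}]' 0.62;  python3 -m crank '[{"dp":[0,0,0],"angular":[0,0,0]},{"dp":[0,0,0],"angular":[0,0,0]},{"dp":[0,0,0],"angular":[0,0,0]},{"dp":[0,0,0],"angular":[0,0,0]},{"dp":[0,0,0],"angular":[0,0,0]}]' 1; python3 -m crank '[{"dp":[0,0,-0.3],"angular":[0,0,0]},{"dp":[0,0,-0.3],"angular":[0,0,0]},{"dp":[0,0,-0.2],"angular":[0,0,0]},{"dp":[0,0,0],"angular":[0,0,0]}]'
```

```text
t: 7.45
tcp_pos: [0.3996, -0.3235, 0.11]
tool_rot: [0.789, 0.615, 0.0, 0.002]
force: [0.6, -0.6, 1.1]
finger_gap: 0.381
gripper_force: 0.0
t: 7.95
tcp_pos: [0.3987, -0.3225, 0.1073]
tool_rot: [0.789, 0.615, -0.0, -0.001]
force: [-0.2, 0.0, 0.2]
finger_gap: 0.001
gripper_force: 0.0
t: 8.35
tcp_pos: [0.3986, -0.3224, 0.0827]
tool_rot: [0.789, 0.615, -0.0, -0.001]
force: [-0.7, 0.3, -1.0]
finger_gap: 0.002
gripper_force: 0.0
```

```bash
python3 -m crank '[{"dp":[0,0,-0.08],"angular":[0,0,0]},{"dp":[0,0,0],"angular":[0,0,0]},{"dp":[0,0,0],"angular":[0,0,0]}]';python3 -m crank '[{"dp":[0,0,-0.08],"angular":[0,0,0]},{"dp":[0,0,0],"angular":[0,0,0]},{"dp":[0,0,0],"angular":[0,0,0]}]'
```

```text
t: 8.65
tcp_pos: [0.3988, -0.3227, 0.0818]
tool_rot: [0.789, 0.615, -0.0, -0.0]
force: [-0.3, 0.8, 3.9]
finger_gap: 0.001
gripper_force: 1.7
t: 8.95
tcp_pos: [0.3988, -0.3227, 0.0812]
tool_rot: [0.788, 0.615, -0.0, 0.0]
force: [-3.3, 3.1, 18.9]
finger_gap: 0.002
gripper_force: 9.5
```

The bar is against its stop: 19 N with no travel. On to the left-hand chamber.

```bash
python3 -m crank '[{"dp":[0,0,0.8],"angular":[0,0,0]},{"dp":[0,0,1],"angular":[0,0,0]},{"dp":[0,0,1],"angular":[0,0,0]},{"dp":[0,0,1],"angular":[0,0,0]},{"dp":[0.35,0.77,0.5],"angular":[0,0,1.8]},{"dp":[0.35,0.77,0.4],"angular":[0,0,1.8]},{"dp":[0.35,0.77,0],"angular":[0,0,1.8]},{"dp":[0.35,0.77,0],"angular":[0,0,1.8]},{"dp":[0.35,0.77,0],"angular":[0,0,1.8]},{"dp":[0.35,0.77,0],"angular":[0,0,1.7]},{"dp":[0,0,0],"angular":[0,0,0]},{"dp":[0,0,0],"angular":[0,0,0]},{"dp":[0,0,0],"angular":[0,0,0]}]' 0.62
python3 - <<'E'
from station import sense, vision
import cv2,numpy as np
s=sense()
d=vision.snapshot("wrist");cv2.imwrite("pics/w3.png",d["image"])
from scipy.spatial.transform import Rotation as R
T=np.eye(4);T[:3,:3]=R.from_quat(s['tool_rot']).as_matrix();T[:3,3]=s['tcp_pos'];d["pose"]=T@d["mount"];np.savez("w3.npz",**d)
E
```

```text
t: 10.25
tcp_pos: [0.4618, -0.185, 0.2201]
tool_rot: [0.728, 0.686, -0.0, 0.0]
force: [0.8, 0.1, -0.6]
finger_gap: 0.381
gripper_force: 0.0
```

View pics/w3.png

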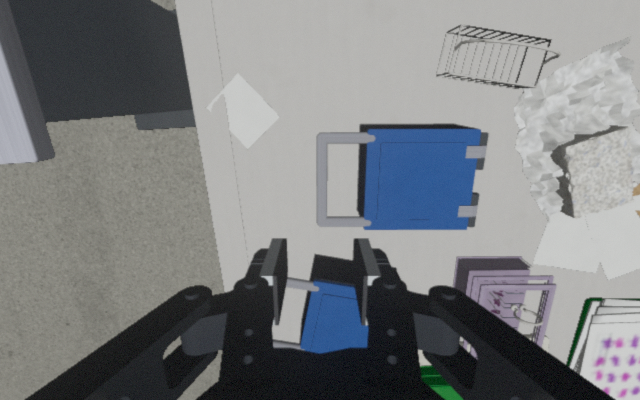

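The wrist view shows the left bar at column 322, rows 134–225, the same alignment as before. I'll descend and grip, then lift with force readings.

```bash
python3 -m crank '[{"dp":[0,0,-0.64],"angular":[0,0,0]},{"dp":[0,0,-0.64],"angular":[0,0,0]},{"dp":[0,0,-0.64],"angular":[0,0,0]},{"dp":[0,0,-0.64],"angular":[0,0,0]},{"dp":[0,0,-0.64],"angular":[0,0,0]},{"dp":[0,0,-0.64],"angular":[0,0,0]},{"dp":[0,0,-0.64],"angular":[0,0,0]},{"dp":[0,0,-0.54],"angular":[0,0,0]},{"dp":[0,0,0],"angular":[0,0,0]},{"dp":[0,0,0],"angular":[0,0,0]}]'; python3 -m crank '[{"dp":[0,0,0],"angular":[0,0,0]},{"dp":[0,0,0],"angular":[0,0,0]},{"dp":[0,0,0],"angular":[0,0,0]},{"dp":[0,0,0],"angular":[0,0,0]},{"dp":[0,0,0],"angular":[0,0,0]}]' 1 25; python3 -m crank '[{"dp":[0.02,0,0.48],"angular":[0,0,0]},{"dp":[0.07,0,0.47],"angular":[0,0,0]},{"dp":[0.12,-0.01,0.46],"angular":[0,0,0]},{"dp":[0.16,-0.01,0.45],"angular":[0,0,0]}]'; python3 -m crank '[{"dp":[0.21,-0.01,0.43],"angular":[0,0,0]},{"dp":[0.25,-0.01,0.41],"angular":[0,0,0]},{"dp":[0.29,-0.02,0.38],"angular":[0,0,0]},{"dp":[0.32,-0.02,0.35],"angular":[0,0,0]}]'
```

```text
t: 11.3
tcp_pos: [0.4618, -0.185, 0.0695]
tool_rot: [0.728, 0.685, -0.0, -0.0]
force: [-0.7, -0.5, -0.3]
finger_gap: 0.378
gripper_force: 0.0
t: 11.8
tcp_pos: [0.4633, -0.1849, 0.0704]
tool_rot: [0.728, 0.686, 0.0, 0.002]
force: [3.3, -0.4, 4.0]
finger_gap: 0.102
gripper_force: 27.1
t: 12.2
tcp_pos: [0.4744, -0.1855, 0.1258]
tool_rot: [0.728, 0.686, 0.0, 0.002]
force: [6.9, -0.8, -5.3]
finger_gap: 0.106
gripper_force: 26.3
t: 12.6
tcp_pos: [0.5042, -0.1872, 0.1723]
tool_rot: [0.727, 0.686, -0.001, -0.001]
force: [0.8, -3.5, -3.8]
finger_gap: 0.096
gripper_force: 25.4
```

```bash
python3 -m crank '[{"dp":[0.36,-0.02,0.31],"angular":[0,0,0]},{"dp":[0.39,-0.02,0.28],"angular":[0,0,0]},{"dp":[0.41,-0.02,0.24],"angular":[0,0,0]},{"dp":[0.43,-0.03,0.19],"angular":[0,0,0]},{"dp":[0.45,-0.03,0.15],"angular":[0,0,0]}]'; python3 -m crank '[{"dp":[0.46,-0.03,0.1],"angular":[0,0,0]},{"dp":[0.47,-0.03,0.06],"angular":[0,0,0]},{"dp":[0.48,-0.03,0.01],"angular":[0,0,0]},{"dp":[0.47,-0.03,-0.04],"angular":[0,0,0]},{"dp":[0.47,-0.03,-0.08],"angular":[0,0,0]},{"dp":[0,0,0],"angular":[0,0,0]},{"dp":[0,0,0],"angular":[0,0,0]}]'
```

```text
t: 13.1
tcp_pos: [0.564, -0.1907, 0.2083]
tool_rot: [0.728, 0.686, -0.002, -0.002]
force: [-3.7, -1.3, 6.6]
finger_gap: 0.098
gripper_force: 26.5
t: 13.8
tcp_pos: [0.6361, -0.195, 0.2091]
tool_rot: [0.728, 0.686, -0.001, -0.0]
force: [0.2, -1.4, 2.8]
finger_gap: 0.101
gripper_force: 27.7
```

```bash
python3 -m crank '[{"dp":[0,0,0],"angular":[0,0,0]},{"dp":[0.2,0,0],"angular":[0,0,0]},{"dp":[0.2,0,0],"angular":[0,0,0]},{"dp":[0,0,0],"angular":[0,0,0]},{"dp":[0,0,0],"angular":[0,0,0]},{"dp":[0,0,0],"angular":[0,0,0]}]' 0.55;  python3 -m crank '[{"dp":[0,0,0.3],"angular":[0,0,0]},{"dp":[0,0,0.5],"angular":[0,0,0]},{"dp":[0,0,0.8],"angular":[0,0,0]},{"dp":[-0.3,0,1],"angular":[0,0,0]},{"dp":[-1,0,0.5],"angular":[0,0,0]},{"dp":[-1,0,0],"angular":[0,0,0]},{"dp":[-1,-0.5,0],"angular":[0,0,0]},{"dp":[-1,-0.5,0],"angular":[0,0,0]},{"dp":[-1,-1,0],"angular":[0,0,0]},{"dp":[-0.5,-1,0],"angular":[0,0,0]},{"dp":[0,-1,0],"angular":[0,0,0]},{"dp":[0,-1,0],"angular":[0,0,0]},{"dp":[0,-1,0],"angular":[0,0,0]},{"dp":[0,-1,0],"angular":[0,0,0]},{"dp":[0,0,0],"angular":[0,0,0]},{"dp":[0,0,0],"angular":[0,0,0]},{"dp":[0,0,0],"angular":[0,0,0]}]'
python3 - <<'E'
from station import sense, vision
import cv2,numpy as np
a=vision.snapshot("scene");b=vision.snapshot("top");cv2.imwrite("pics/e.png",np.hstack([a["image"][80:380,160:520],b["image"][60:360,200:560]]))
np.savez("top1.npz",**b)
P=b["pose"];Z=b["range_z"];v,u=np.mgrid[:400,:640];m=b["mtx"]
pc=np.stack([(u-m[0,2])/m[0,0]*Z,(v-m[1,2])/m[1,1]*Z,Z],-1)@P[:3,:3].T+P[:3,3];o=np.load("pc.npy")
for n,s in(("pot",np.s_[243:270,225:252]),("pack",np.s_[105:150,318:360])):print(n,np.abs(pc[s]-o[s])[...,2].mean())
q=pc[(np.abs(pc[...,0]-.62)<.08)&(np.abs(pc[...,1]+.19)<.06)&(pc[...,2]>.1)&(pc[...,2]<.25)];print(len(q),q.min(0),q.max(0)); t=q[q[:,2]>.18];print(t.mean(0))
E
```

```text
t: 14.4
tcp_pos: [0.6486, -0.1946, 0.2088]
tool_rot: [0.728, 0.686, -0.0, -0.0]
force: [0.3, 0.3, 0.4]
finger_gap: 0.445
gripper_force: 0.0
t: 16.1
tcp_pos: [0.4748, -0.4038, 0.3028]
tool_rot: [0.728, 0.686, 0.0, 0.0]
force: [1.1, 0.3, 0.4]
finger_gap: 0.448
gripper_force: 0.0
pot 0.010659492007166255
pack 0.00885084250345021
1116 [ 0.61150292 -0.24178697  0.1000192 ] [ 0.65876191 -0.14680775  0.20264557]
[ 0.65051856 -0.19473072  0.19648271]
```

View pics/e.png

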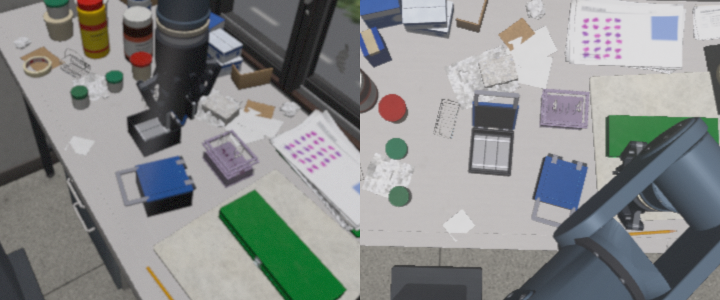

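The left lid is back against its stop: its bar is at x≈0.651, which works out to about 1.9 rad. The right lid is shut at crop position (558,185). The pots at (397,148) and (399,196) and the pack at (497,68) are where they were, and the gripper is clear.

```bash
python3 -c "
from station import order
print(order.sign_off())"
```

```text
the job is handed in; nothing more can be done
None
```

The job is handed in: the right-hand chamber binds (about 7 N) and is fully shut, the left-hand one swings freely and is open against its stop (about 1.9 rad), the pots and pack look undisturbed, and the gripper is clear of everything, at about 16 s.

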